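# Clamp the cutting board in its holder

### The arm

A 7-joint arm with a two-finger parallel gripper is mounted at the origin on a cart in front of the work surface, level with it; the furniture and walls round the work are solid. World frame = base frame: x ahead of the robot, y to its left, z up, the work surface at z = 0. Lengths are in m, angles in rad, forces in N, time in s.
With the tool pointing down it reaches from about 0.425 to 0.95 m from the base axis. Payload 4.7 kg.
Tool frame: the origin (TCP) lies between the finger pads; the fingertips stand 25 mm ahead of it and the grasp point (between the pads) lies 6 mm ahead of it; x points along the fingers, z is the direction in which the jaws open and shut, and the axes are right-handed (so a half turn about x gives the same grasp; the last joint's range is limited). The gripper opens to 85 mm and grips with 20 to 120 N. Pads are 22 mm wide; open, the fingers measure 114 mm over their backs; the gripper's body (76 mm by 85 mm) begins 54 mm behind the grasp point. The pads swing forward as they close: fully open they stand 13 mm farther back than shut.
Start: joints at [-1.151, 0.469, -0.049, 1.532, 0.024, 1.141, -0.082], TCP at [0.293, 0.608, 0.256] pointing down, gripper open.
Joint ranges: [-2.59, 2.59], [-0.33, 1.99], [-1.39, 1.29], [0.1, 2.45], [-1.04, 4.18], [0.21, 1.99], [-2.66, 2.66]. Speed limits (rad/s): [2.57, 2.57, 3.14, 3.14, 3.14, 3.14, 3.14].

### API

Orientations are given as a 3x3 rotation matrix whose columns are the frame's x, y, z axes.
In Python, from rig import * gives the robot as it stands. Calls block until the motion is done:
- movep(position, orientation): joint-space move of the TCP to a pose.
- move_l(position, attitude=None, feed=0.15, until_force=None): straight line of the TCP; attitude=None keeps the orientation; feed is the mean speed in m/s. With until_force (N) it stops when the force on the tool has changed by that much, and returns True; else False.
- move_joints(angles): joint-space move.
- command_gripper(opening, newtons=None): finger opening in m; newtons is the grip in N (None keeps the last); returns when the fingers have stopped.
- sleep(seconds).
- inverse_kinematics(position, orientation): joint angles nearest the present ones, or None.
- sense(): the state.
- camera(name): name is "side" or "top"; returns (picture, depth): 480x640x3 uint8, red, green, blue; 480x640 float32, m along the optical axis (not along the pixel's ray), 0 where there is no reading.
- camera_params(name): a dict with "K" (3x3 intrinsics, pixels), "dist" ([k1, k2, p1, p2, k3] as OpenCV has them; the pictures are not rectified), "position" and "rotation" of the camera in the world. Camera axes: x right, y down, z forward; pixel columns grow to the right and rows downward; lengths in m; the calibration is good to about 2 mm. A picture is of the moment at which its call begins. camera_params takes no time and is no camera call.
A pose or a line that the arm cannot do raises Unreachable and nothing moves.
- finish_job(): hands the job in, once; it reports no verdict.
The state is a dict: "time_s": time; "joint_pos": joint angles; "qd": joint speeds; "joint_efforts": joint torques, N m; "position": TCP position; "tcp_rot": TCP orientation; "wrist_force": force on the tool from outside, world axes, zero at the start; "ft_torque": the same for the moment, N m; "finger_gap": finger opening in m.
Only numpy, scipy, OpenCV 4.12 (cv2) and the standard library are available. Lean on these libraries where they do the work, as an engineer would, in place of code of your own. Each camera call takes 0.05 s, during which the arm holds its last target.

### The job

Push the wooden cutting board straight back in its U-shaped steel holder until it rests fully home against the back bar. Then push the red lever of the hold-down clamp over past upright, so that it snaps across and its rubber foot holds the board down. Only push with the fingertips, nothing needs gripping: do not lift or tip the board, and leave the small things standing around where they are.

Things in the scene. Friction and masses are not known exactly. Their poses are not given: they have to be found in the camera images.
- holder: Fixed U-shaped steel holder, open to the robot (-x). Origin on the worktop under the centre of the board's final place; x points to the back bar, y left, z up; yawed up to 0.22 rad. Side rails 14 mm high, inner faces at y = +/-73 mm, flared in front of x = -69 mm to x = -95 mm. Back bar 26 mm high, front face at x = 80.5 mm. Clamp bracket (50 x 40 mm) outside the right rail, under the pivot.
- cutting_board: Loose wooden board, 160 (its x) x 140 x 20 mm, about 0.4 kg, flat on the worktop between the rails with 3 mm play each side. Origin: centre of its underside. Starts 35 to 55 mm short of home. Home: its origin at the holder's origin (x within 5 mm), back edge against the back bar.
- board_front (a point): Middle of the board's front edge face (the face toward the robot), 10 mm above the worktop: the place to push.
- clamp_lever (a joint): Lever angle, rad. 0 = open, handle leaning 40 degrees outward (holder's -y); 0.70 = upright; about 1.40 = locked, handle leaning 40 degrees inward (+y), foot on the board (1.50 if no board is there). A spring drives it from upright to either end: about 0.36 N m to leave an end (6 N at 60 mm from the pivot); past upright it snaps over by itself.
- clamp_pivot (a point): Centre of the lever's pivot pin, at x 30, y -105, z 50 mm in the holder's frame. The pin lies along the holder's x, so the lever swings in the holder's y-z plane. The lever also carries a steel arm, standing up when open and level over the board when locked; its foot, 20 mm across, then rests on the board 53 mm inward of the pivot.
- lever_tip (a point): Centre of the rounded end of the lever's handle, 105 mm from the pivot. The handle is a straight round bar; its outer part, from 45 mm to 105 mm from the pivot, has a red sleeve 15 mm thick, the inner part is bare steel 10 mm thick. The tip is 130 mm above the worktop when open, 155 mm when upright; push the outer side of the sleeve in its upper part.
- salt_shaker: Salt shaker, 44 mm across and 90 mm high, standing outside the left rail; origin at the centre of its underside. Bystander.
- blue_bowl: Light blue sauce bowl, 76 mm across and 30 mm high, to the left of the board's front end; origin at the centre of its underside. Bystander.
- sauce_bowl_1: Black sauce bowl, 76 mm across and 30 mm high, farther left; origin at the centre of its underside. Bystander.
- call_bell: Steel counter bell, 74 mm across and 59 mm high, on the right near the robot; origin at the centre of its underside. Bystander.
- tape_roll: Roll of beige tape lying flat, 100 mm across and 25 mm high, on the right; origin at the centre of its underside. Bystander.
- kitchen_timer: White dial timer with a red knob, 57 x 71 x 68 mm, at the right; origin at the centre of its underside. Bystander.
Mind the look-alikes: they are no part of the job. There is more than one size of the cutting_board; the job needs the larger.

How it is judged:
By the outcome, as a careful person would: the job done as asked, in the order asked, and still so for the second after the job is handed in, with the robot touching nothing.
It also fails if it takes over 54 s, if anything falls off the work surface, if the arm or the gripper's body presses on something with over 40 N, if the wrist force passes 120 N, or if a joint passes its speed limit or range.

## Working session

There is one attempt and no reset: what is moved stays moved. The work goes in short steps, each a Python script; the robot and the scene stay as the last script left them, time stands still between calls to the robot, and variables do not carry over. Pictures are saved under pics/ and viewed, and the job is handed in when it is done.

```bash
mkdir -p pics; ls
cat > h.py <<'E'
import numpy as np, cv2
from rig import *
def save(n,img): cv2.imwrite(f'pics/{n}.png',img[:,:,::-1])
def ray(cp,u,v):
    K=np.array(cp['K'],float);d=np.array(cp['dist'],float)
    p=cv2.undistortPoints(np.array([[[u,v]]],float),K,d)[0,0]
    return np.array(cp['position'],float), np.array(cp['rotation'],float)@np.array([p[0],p[1],1.])
def onplane(cp,u,v,z):
    o,r=ray(cp,u,v); return o+r*(z-o[2])/r[2]
def atdepth(cp,u,v,d):
    o,r=ray(cp,u,v); return o+r*d
def proj(cp,P):
    R=np.array(cp['rotation'],float);t=np.array(cp['position'],float)
    pc=(np.array(P,float).reshape(-1,3)-t)@R
    return cv2.projectPoints(pc,np.zeros(3),np.zeros(3),np.array(cp['K'],float),np.array(cp['dist'],float))[0].reshape(-1,2)
E
python3 - <<'E'
from h import *
for n in ('top','side'):
    im,d=camera(n); save(n+'0',im); np.savez('pics/%s0.npz'%n,im=im,d=d)
    print(n,camera_params(n))
s=sense();print(s)
E
```

```text
pics
top {'K': array([[529.85406375,   0.        , 318.87878448],
       [  0.        , 529.85406375, 247.51662373],
       [  0.        ,   0.        ,   1.        ]]), 'dist': array([-0.07063989,  0.        ,  0.        ,  0.        ,  0.        ]), 'position': array([ 0.4368939 , -0.05321237,  1.39463004]), 'rotation': array([[ 0.01382994, -0.99772179,  0.06602994],
       [-0.99982272, -0.01295475,  0.01366424],
       [-0.0127777 , -0.06620721, -0.99772408]])}
side {'K': array([[466.46647679,   0.        , 320.19242233],
       [  0.        , 466.46647679, 243.42772047],
       [  0.        ,   0.        ,   1.        ]]), 'dist': array([-0.08874466,  0.        ,  0.        ,  0.        ,  0.        ]), 'position': array([ 0.04568014, -0.83166221,  0.56819623]), 'rotation': array([[ 0.8702534 , -0.20462559,  0.44809306],
       [-0.49241735, -0.38642193,  0.77987386],
       [ 0.01357084, -0.89933668, -0.43704619]])}
{'time_s': 0.1, 'joint_pos': array([-1.15088084,  0.46934897, -0.04862611,  1.53355754,  0.02412611,
        1.14103964, -0.08226401]), 'qd': array([-0.00076508, -0.00135288,  0.00074487, -0.00279968,  0.00022762,
        0.00016436, -0.00020404]), 'joint_efforts': array([ 1.25306560e-03, -5.11515319e+01, -4.65426652e-02, -2.38391286e+01,
        1.08812260e-02,  4.37422015e-03, -1.65328538e-05]), 'position': array([0.29264724, 0.60772398, 0.25538158]), 'tcp_rot': array([[-7.00521712e-04, -9.01006549e-01,  4.33804918e-01],
       [-1.62192600e-03,  4.33805478e-01,  9.01005092e-01],
       [-9.99998439e-01, -7.24258459e-05, -1.76525610e-03]]), 'wrist_force': array([-0.07824676,  0.2794474 , -0.48803044]), 'ft_torque': array([-0.03689594, -0.01786107,  0.03383396]), 'finger_gap': 0.08513579393529307}
```

View pics/top0.png

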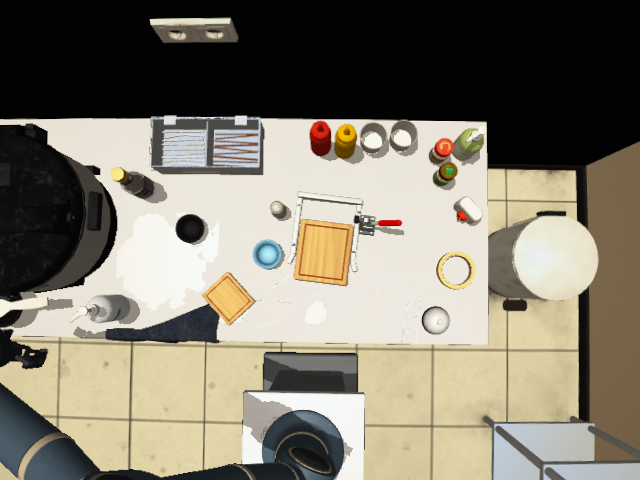

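View pics/side0.png

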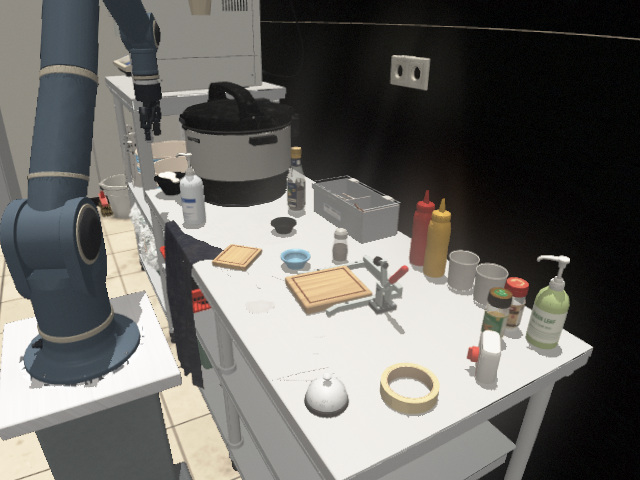

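The two boards are at top px (324,252), the larger one inside the holder, and (229,298), a small loose one on the left. Red things are the lever (390,223), the ketchup bottle (320,138), the red-lidded jar (441,150) and the timer knob (461,216). I choose the board at (324,252) and the lever at (390,223), and will check both in a close crop.

```bash
cat > see.py <<'E'
from h import *
def boardmask(im):
    hsv=cv2.cvtColor(im,cv2.COLOR_RGB2HSV)
    return cv2.inRange(hsv,(8,70,90),(28,255,255))
def redmask(im):
    hsv=cv2.cvtColor(im,cv2.COLOR_RGB2HSV)
    return cv2.inRange(hsv,(0,150,70),(6,255,255))|cv2.inRange(hsv,(172,150,70),(180,255,255))
def blob(mask,near):
    n,l,st,c=cv2.connectedComponentsWithStats(mask)
    i=[k for k in range(1,n) if st[k,4]>40]
    k=min(i,key=lambda k:np.hypot(*(c[k]-near)))
    return (l==k).astype(np.uint8),st[k],c[k]
E
python3 - <<'E'
from see import *
im=np.load('pics/top0.npz')['im'];d=np.load('pics/top0.npz')['d']
c=im[180:300,250:420]; save('top0c',cv2.resize(c,None,fx=4.7,fy=4.7,interpolation=cv2.INTER_CUBIC))
cp=camera_params('top')
m,st,ce=blob(cv2.morphologyEx(boardmask(im),cv2.MORPH_CLOSE,np.ones((5,5))),(324,252))
ct=max(cv2.findContours(m,cv2.RETR_EXTERNAL,cv2.CHAIN_APPROX_NONE)[0],key=cv2.contourArea)
pts=np.array([onplane(cp,u,v,.02)[:2] for u,v in ct[:,0]])
r=cv2.minAreaRect(pts.astype(np.float32)*1000);print(st,r);print(cv2.boxPoints(r))
rm,st,ce=blob(redmask(im),(390,223));print('red',st,ce)
P=[]
for v,u in zip(*np.nonzero(rm)):
    if d[v,u]>0:P.append(atdepth(cp,u,v,d[v,u]))
P=np.array(P);print(P.mean(0),P.min(0),P.max(0))
s=np.load('pics/side0.npz');ims=s['im'];ds=s['d'];cs=camera_params('side')
rm,st,ce=blob(redmask(ims),(398,274));print('red',st,ce)
P=np.array([atdepth(cs,u,v,ds[v,u]) for v,u in zip(*np.nonzero(rm)) if ds[v,u]>0])
print(P.mean(0),P.min(0),P.max(0))
save('side0c',cv2.resize(ims[230:330,270:430],None,fx=5,fy=5,interpolation=cv2.INTER_CUBIC))
# height map
H=np.zeros(d.shape)
for v in range(180,300):
  for u in range(250,420):
    H[v,u]=atdepth(cp,u,v,d[v,u])[2]
hh=np.clip(H[180:300,250:420]*1000*4,0,255).astype(np.uint8)
cv2.imwrite('pics/hm0.png',cv2.resize(hh,None,fx=4.7,fy=4.7,interpolation=cv2.INTER_NEAREST))
E
```

```text
[ 294  219   60   67 3302] ((517.412353515625, -46.04978942871094), (141.07467651367188, 159.084716796875), 83.54792022705078)
[[ 430.4474   -107.20201 ]
 [ 588.5245   -125.078705]
 [ 604.3773     15.102432]
 [ 446.30023    32.979126]]
red [378 220  24   6 132] [389.48484848 222.53030303]
[ 0.58483326 -0.20631713  0.11284053] [ 0.57703916 -0.23250203  0.08255237] [ 0.59408791 -0.18118742  0.13566934]
red [418 201  17   8  85] [426.43529412 204.24705882]
[ 0.79541724 -0.04228947  0.16437594] [ 0.77923704 -0.0555093   0.15774559] [ 0.81942592 -0.01642497  0.17055071]
```

View pics/top0c.png

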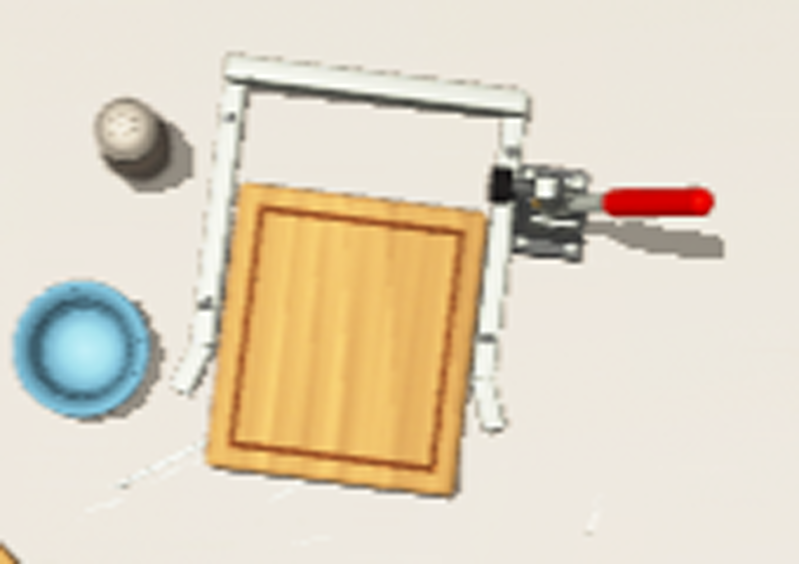

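View pics/side0c.png

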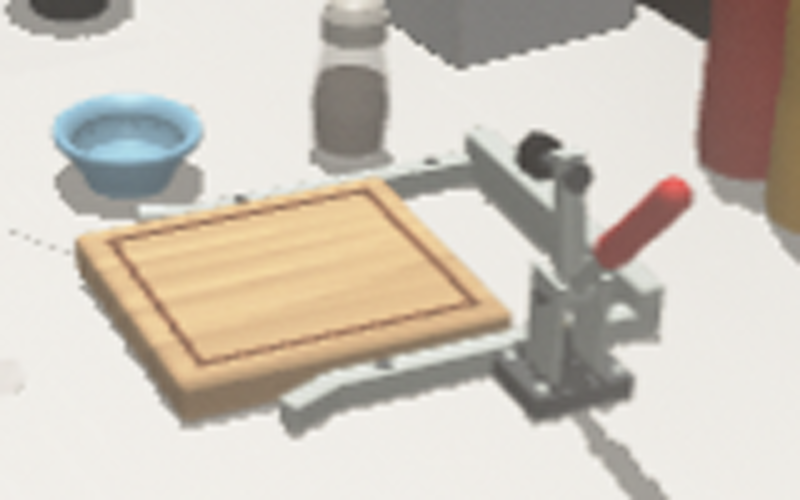

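View pics/hm0.png

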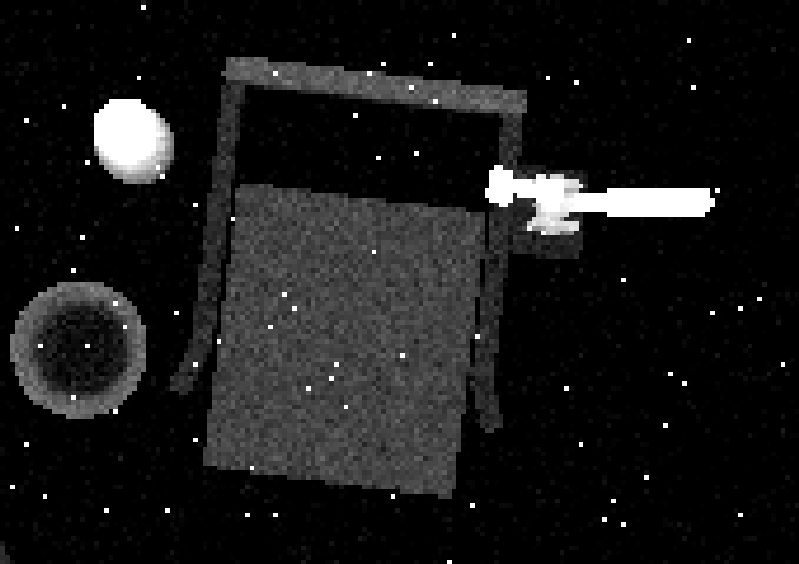

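The crop confirms it. The large grooved board sits in the U with its back edge about 45 mm short of the bar. The red lever leans outward (open) at top (378–402, 223), with the arm and black foot standing up at (356,219). Next I fit the holder frame.

Run:
```python
from see import *
z=np.load('pics/top0.npz');im=z['im'];d=cv2.medianBlur(z['d'],3);cp=camera_params('top')
P={}
A=np.zeros((480,640,3))
for v in range(170,310):
  for u in range(240,430): A[v,u]=atdepth(cp,u,v,d[v,u])
H=A[...,2]
# table & board height offsets
t=A[225-15:228-15,300:345,2] 
print('table z',np.median(A[205:215,310:340,2]),'board z',np.median(A[235:270,310:340,2]))
# back bar pixels
bm=np.zeros(H.shape,np.uint8); bm[188:206,295:365]=((H>.018)&(H<.036))[188:206,295:365]
l,s,c=None,None,None
bm,st,ce=blob(bm,(330,197))
def rect(m,zp):
    ct=max(cv2.findContours(m,cv2.RETR_EXTERNAL,cv2.CHAIN_APPROX_NONE)[0],key=cv2.contourArea)
    p=np.array([onplane(cp,u,v,zp)[:2] for u,v in ct[:,0]])
    return cv2.minAreaRect(p.astype(np.float32)*1000)
r=rect(bm,.026);print('bar',st,r,cv2.boxPoints(r).round(1).tolist())
bo=np.zeros(H.shape,np.uint8); bo[218:300,288:356]=((H>.014)&(H<.03))[218:300,288:356]
bo=cv2.morphologyEx(bo,cv2.MORPH_OPEN,np.ones((3,3)))
r2=rect(blob(bo,(324,252))[0],.02);print('board depth',r2)
# yaw fit by bar points PCA and board
v,u=np.nonzero(bm);p=A[v,u,:2];q=p-p.mean(0);w=np.linalg.svd(q)[2][0];print('bar yaw',np.degrees(np.arctan2(*(w*np.sign(w[1])))) , p.mean(0))
# lever red: pca line
rm,st,ce=blob(redmask(im),(390,223));v,u=np.nonzero(rm);p=A[v,u];print(p.mean(0),p[np.argsort(p[:,1])][:3],p[np.argsort(p[:,1])][-3:])
zs=np.load('pics/side0.npz');ims=zs['im'];cs=camera_params('side')
rm=redmask(ims);n,l,s,c=cv2.connectedComponentsWithStats(rm);print([ (s[k].tolist(),c[k].round(1).tolist()) for k in range(1,n) if s[k,4]>30])
```

```text
table z -0.0031423203155006574 board z 0.01701175386858733
bar [298 192  64  12 338] ((658.2820434570312, -60.22007751464844), (165.88255310058594, 14.44027042388916), 83.77590942382812) [[642.0999755859375, -141.89999389648438], [656.5, -143.5], [674.5, 21.399999618530273], [660.0999755859375, 23.0]]
board depth ((517.4237670898438, -44.98596954345703), (138.9145050048828, 158.49501037597656), 83.67643737792969)
bar yaw 6.303159156390699 [ 0.65899625 -0.06074972]
[ 0.5849068  -0.2063958   0.11220209] [[ 0.58241254 -0.23250203  0.12720287]
 [ 0.58481243 -0.23247338  0.12736209]
 [ 0.57980393 -0.22990461  0.12860783]] [[ 0.58427664 -0.18154052  0.08255237]
 [ 0.58661096 -0.18138247  0.08402177]
 [ 0.58909194 -0.18135212  0.08418637]]
[([418, 201, 17, 8, 85], [426.4, 204.2]), ([160, 246, 5, 11, 35], [162.7, 250.3]), ([507, 280, 22, 16, 126], [519.5, 287.6]), ([192, 289, 11, 9, 73], [196.4, 293.1]), ([193, 299, 18, 13, 142], [199.8, 305.4])]
```

```bash
cat > fr.py <<'E'
from see import *
yaw=-np.radians(6.35); O=np.array([.5698,-.0506])
X=np.array([np.cos(yaw),np.sin(yaw),0]);Y=np.array([-X[1],X[0],0]);Z=np.array([0,0,1.])
def W(x,y,z): return np.array([O[0],O[1],0])+x*X+y*Y+z*Z
def RB(t=0.): # tool x tilted forward by t, jaws along +/-Y
    a=np.sin(t)*X-np.cos(t)*Z; return a
def mk(a,zz): return np.column_stack([a,np.cross(zz,a),zz])
E
python3 - <<'E'
from fr import *
z=np.load('pics/top0.npz');d=z['d'];cp=camera_params('top')
A=[(u,v,*atdepth(cp,u,v,d[v,u]).round(3)) for v in range(285,330,4) for u in range(60,130,5) if d[v,u]>0]
A.sort(key=lambda a:-a[4]);print(A[:4]); 
for t in (-.3,0,.3,.6):
  for s in (1,-1):
    for hx in (-.20,-.17,-.15,-.143,-.09):
      for zt in (.1,.006):
        a=RB(t); tip=W(hx,0,zt); q=inverse_kinematics(tip-.025*a,mk(a,s*Y)); print(t,s,hx,zt,None if q is None else np.round(q,2))
a=-Z
for s in (1,-1):
  for hy in (-.2,-.1):
    q=inverse_kinematics(W(.03,hy,.14),mk(a,s*X)); print('lev',s,hy,None if q is None else np.round(q,2))
E
```

```text
[(80, 313, np.float64(0.359), np.float64(0.502), np.float64(0.213)), (80, 309, np.float64(0.368), np.float64(0.503), np.float64(0.212)), (85, 313, np.float64(0.359), np.float64(0.492), np.float64(0.211)), (75, 317, np.float64(0.35), np.float64(0.515), np.float64(0.211))]
-0.3 1 -0.2 0.1 [-0.24  0.33  0.28  2.18 -0.14  0.95  1.59]
-0.3 1 -0.2 0.006 [-0.16  0.51  0.19  2.22 -0.18  0.73  1.63]
-0.3 1 -0.17 0.1 [-0.22  0.37  0.27  2.11 -0.14  0.98  1.6 ]
-0.3 1 -0.17 0.006 [-0.15  0.54  0.18  2.15 -0.17  0.77  1.63]
-0.3 1 -0.15 0.1 [-0.2   0.4   0.26  2.07 -0.14  1.    1.6 ]
-0.3 1 -0.15 0.006 [-0.13  0.56  0.18  2.11 -0.16  0.79  1.62]
-0.3 1 -0.143 0.1 [-0.2   0.41  0.25  2.05 -0.14  1.    1.6 ]
-0.3 1 -0.143 0.006 [-0.13  0.56  0.17  2.09 -0.16  0.8   1.62]
-0.3 1 -0.09 0.1 [-0.16  0.48  0.23  1.93 -0.14  1.06  1.61]
-0.3 1 -0.09 0.006 [-0.1   0.62  0.16  1.97 -0.15  0.87  1.61]
-0.3 -1 -0.2 0.1 [-0.62  0.41  0.76  2.2  -0.32  0.98 -1.31]
-0.3 -1 -0.2 0.006 [-0.52  0.6   0.66  2.24 -0.51  0.79 -1.15]
-0.3 -1 -0.17 0.1 [-0.6   0.45  0.76  2.13 -0.35  1.01 -1.29]
-0.3 -1 -0.17 0.006 [-
[... 2306 characters left out ...]
.02]
0.3 -1 -0.09 0.006 None
0.6 1 -0.2 0.1 None
0.6 1 -0.2 0.006 None
0.6 1 -0.17 0.1 None
0.6 1 -0.17 0.006 None
0.6 1 -0.15 0.1 None
0.6 1 -0.15 0.006 None
0.6 1 -0.143 0.1 None
0.6 1 -0.143 0.006 None
0.6 1 -0.09 0.1 None
0.6 1 -0.09 0.006 None
0.6 -1 -0.2 0.1 None
0.6 -1 -0.2 0.006 None
0.6 -1 -0.17 0.1 None
0.6 -1 -0.17 0.006 None
0.6 -1 -0.15 0.1 None
0.6 -1 -0.15 0.006 None
0.6 -1 -0.143 0.1 None
0.6 -1 -0.143 0.006 None
0.6 -1 -0.09 0.1 None
0.6 -1 -0.09 0.006 None
lev 1 -0.2 [-0.26  0.68  0.9   1.79 -0.63  0.99  0.79]
lev 1 -0.1 [-0.24  0.54  0.59  1.84 -0.38  0.88  0.42]
lev -1 -0.2 [-0.36  0.79  1.11  1.8  -0.8   1.08 -2.21]
lev -1 -0.1 [-0.54  0.75  1.11  1.85 -0.78  1.05 -2.37]
```

Run:
```python
from fr import *
R=mk(-Z,Y)
p=sense()['position']; move_l(p+np.array([0,0,.07]),feed=.2)
command_gripper(0.0,60)
movep(W(-.165,0,.26),R)
print(sense()['time_s'],sense()['position'],sense()['finger_gap'])
move_l(W(-.165,0,.08),feed=.2)
print(move_l(W(-.165,0,.033),feed=.06,until_force=8))
for n in ('top','side'):
    im,d=camera(n); save(n+'1',im); np.savez('pics/%s1.npz'%n,im=im,d=d)
s=sense();print(s['time_s'],s['position'],s['wrist_force'],s['finger_gap'])
a=np.load('pics/top1.npz')['im'][180:330,230:430];b=np.load('pics/side1.npz')['im'][180:330,220:420]
save('v1',np.hstack([cv2.resize(a,(400,300)),cv2.resize(b,(400,300))]))
```

```text
3.6833 [ 0.40629748 -0.03167624  0.26017228] -7.257990553429596e-05
False
5.7667 [ 0.40610361 -0.03236054  0.03328314] [ 0.16981718  0.68639959 -0.94295818] 0.0002598843782161831
```

View pics/v1.png

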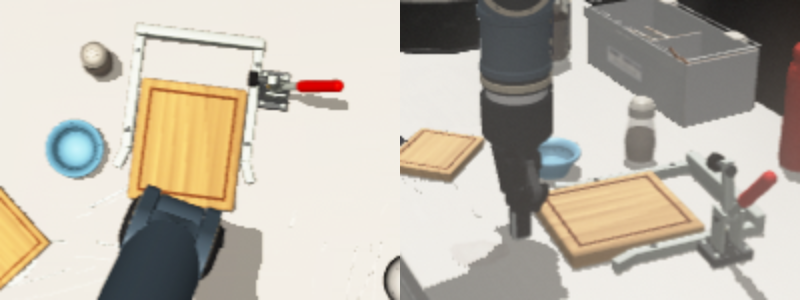

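The closed fingertips are at the middle of the board's front edge (left view, about (185,200)), low and clear of the board and rails. Now I push until it meets the back bar.

Run:
```python
from fr import *
hx=lambda p:(np.array(p)-W(0,0,0))@X
print(move_l(W(-.105,0,.033),feed=.06,until_force=20)); s=sense();print(s['time_s'],hx(s['position']),s['wrist_force'])
print(move_l(W(-.078,0,.033),feed=.02,until_force=12)); s=sense();print(s['time_s'],hx(s['position']),s['wrist_force'])
```

```text
False
6.9167 -0.10435387982780095 [-0.03997222  0.06067588  0.08039558]
True
7.8917 -0.08725506924180469 [-0.17742383  0.09813816  0.73463392]
```

Run:
```python
from fr import *
p=sense()['position']
move_l(p-.05*X,feed=.12)
move_l(W(-.15,0,.26),feed=.3)
movep(W(.03,-.22,.26),mk(-Z,X))
s=sense();print(s['time_s'],s['position'])
for n in ('top','side'):
    im,d=camera(n); save(n+'2',im); np.savez('pics/%s2.npz'%n,im=im,d=d)
a=np.load('pics/top2.npz')['im'][180:330,230:430];b=np.load('pics/side2.npz')['im'][180:330,220:420]
save('v2',np.hstack([cv2.resize(a,(400,300)),cv2.resize(b,(400,300))]))
im=np.load('pics/top2.npz')['im'];cp=camera_params('top')
m,st,ce=blob(cv2.morphologyEx(boardmask(im),cv2.MORPH_CLOSE,np.ones((5,5))),(326,232))
ct=max(cv2.findContours(m,cv2.RETR_EXTERNAL,cv2.CHAIN_APPROX_NONE)[0],key=cv2.contourArea)
pts=np.array([onplane(cp,u,v,.02)[:2] for u,v in ct[:,0]])
r=cv2.minAreaRect(pts.astype(np.float32)*1000);print(st,r)
```

```text
10.45 [ 0.57501127 -0.27128045  0.25881911]
[ 296  198   61   67 3293] ((571.8245849609375, -52.412132263183594), (140.76515197753906, 159.84451293945312), 83.4899673461914)
```

View pics/v2.png

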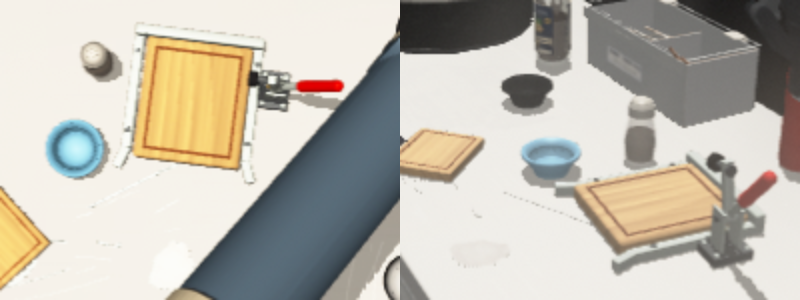

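The board's back edge is now flush against the back bar (left view, y≈45), square between the rails. It moved 55 mm, with no gap visible. The bowl and shaker are unmoved and the lever is still open. Next is the lever.

Run:
```python
from fr import *
hy=lambda p:(np.array(p)-W(0,0,0))@Y
print(move_l(W(.03,-.22,.138),feed=.15,until_force=10))
s=sense();print(s['time_s'],s['position'],hy(s['position']))
print(move_l(W(.03,-.085,.138),feed=.08,until_force=40))
s=sense();print(s['time_s'],hy(s['position']),s['wrist_force'])
move_l(W(.03,-.2,.138),feed=.2)
move_l(W(.03,-.2,.28),feed=.25)
s=sense();print(s['time_s'],s['wrist_force'])
for n in ('top','side'):
    im,d=camera(n); save(n+'3',im); np.savez('pics/%s3.npz'%n,im=im,d=d)
a=np.load('pics/top3.npz')['im'][180:330,230:430];b=np.load('pics/side3.npz')['im'][180:330,220:420]
save('v3',np.hstack([cv2.resize(a,(400,300)),cv2.resize(b,(400,300))]))
```

```text
False
11.5167 [ 0.57584171 -0.27302521  0.13901041] -0.22039236553785588
False
13.35 -0.08563749861191082 [ 0.14214939 -0.59989872 -0.52853766]
14.7917 [ 0.39128209  0.38377333 -0.61649503]
```

View pics/v3.png

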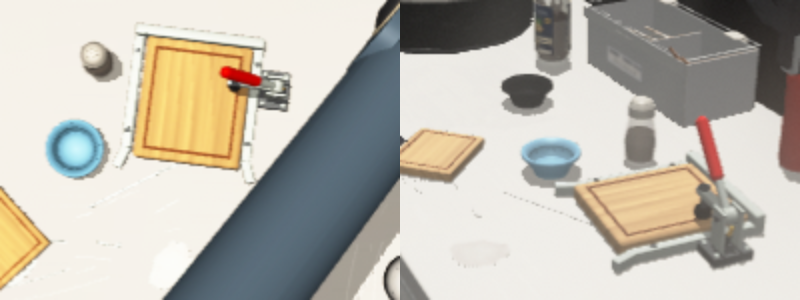

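The handle now leans inward over the board (left view about (235,75)) and the foot is down on the board (right view about (703,200)). I'll check the angle and the board pose numerically.

Run:
```python
from fr import *
z=np.load('pics/top3.npz');im=z['im'];d=cv2.medianBlur(z['d'],3);cp=camera_params('top')
rm,st,ce=blob(redmask(im),(350,218));v,u=np.nonzero(rm)
P=np.array([atdepth(cp,a,b,d[b,a]) for a,b in zip(u,v)])
L=np.c_[(P-W(0,0,0))@X,(P-W(0,0,0))@Y,P[:,2]+.003]
i=np.argsort(L[:,1]);print(st,L[i[-4:]].round(4).tolist(),L[i[:4]].round(4).tolist())
k=np.polyfit(L[:,1],L[:,2],1);print('lean deg from vertical',90-np.degrees(np.arctan(k[0])))
m,_,_=blob(cv2.morphologyEx(boardmask(im),cv2.MORPH_CLOSE,np.ones((5,5))),(326,232))
ct=max(cv2.findContours(m,cv2.RETR_EXTERNAL,cv2.CHAIN_APPROX_NONE)[0],key=cv2.contourArea)
pts=np.array([onplane(cp,a,b,.02)[:2] for a,b in cv2.convexHull(ct)[:,0]])
print(cv2.minAreaRect(pts.astype(np.float32)*1000))
B=np.array([atdepth(cp,a,b,d[b,a])[2] for a in range(305,345,2) for b in range(235,255,2)]);print('board z',np.median(B)+.003)
save('v3s',cv2.resize(np.load('pics/side3.npz')['im'][230:330,290:420],(780,600),interpolation=cv2.INTER_CUBIC))
for q in ('top','side'):
  a=np.load(f'pics/{q}0.npz')['im'].astype(int);b=np.load(f'pics/{q}3.npz')['im'].astype(int)
  df=(np.abs(a-b).max(2)>60).astype(np.uint8);n,l,s,c=cv2.connectedComponentsWithStats(df);print(q,[s[j].tolist() for j in range(1,n) if s[j,4]>25])
```

```text
[340 213  21  10 117] [[0.031, -0.0341, 0.135], [0.0333, -0.0338, 0.1363], [0.0358, -0.0335, 0.1352], [0.0309, -0.0317, 0.1334]] [[0.0334, -0.0829, 0.0848], [0.0362, -0.0828, 0.0819], [0.0282, -0.0811, 0.0841], [0.03, -0.0805, 0.0892]]
lean deg from vertical 43.53109001893633
((571.8245849609375, -52.412132263183594), (140.76515197753906, 159.84451293945312), 83.4899673461914)
board z 0.020162434015085436
top [[292, 161, 196, 211, 15917], [301, 198, 70, 32, 1298], [303, 253, 41, 6, 56], [73, 327, 33, 12, 218], [0, 328, 48, 42, 1107], [280, 356, 11, 8, 39], [264, 358, 14, 19, 149], [0, 370, 363, 110, 14968], [260, 427, 45, 53, 225], [295, 453, 24, 27, 170], [337, 456, 13, 22, 168]]
side [[40, 0, 122, 190, 9028], [141, 0, 26, 31, 355], [353, 0, 59, 11, 299], [411, 0, 56, 26, 592], [412, 26, 55, 32, 409], [408, 56, 22, 34, 504], [29, 73, 50, 100, 2292], [406, 102, 46, 11, 255], [408, 111, 39, 11, 285], [41, 172, 46, 21, 307], [27, 176, 13, 18, 147], [87, 193, 13, 5, 44], [45, 197, 38, 21, 258], [418, 198, 8, 10, 40], [78, 204, 11, 14, 29], [91, 206, 12, 29, 127], [161, 213, 9, 9, 51], [74, 217, 12, 44, 85], [60, 221, 13, 6, 37], [81, 220, 16, 40, 140], [367, 238, 22, 39, 300], [0, 240, 30, 60, 692], [104, 243, 3, 26, 33], [31, 244, 11, 25, 52], [349, 262, 31, 36, 471], [389, 265, 20, 19, 166], [344, 269, 20, 21, 30], [285, 275, 44, 40, 1046], [315, 275, 18, 22, 27], [109, 291, 37, 33, 695], [385, 313, 20, 21, 120], [102, 341, 77, 39, 1541], [246, 343, 200, 47, 5028], [110, 357, 10, 10, 37], [29, 377, 19, 12, 108], [390, 379, 40, 13, 286], [88, 381, 11, 6, 29], [46, 384, 39, 13, 267]]
```

View pics/v3s.png

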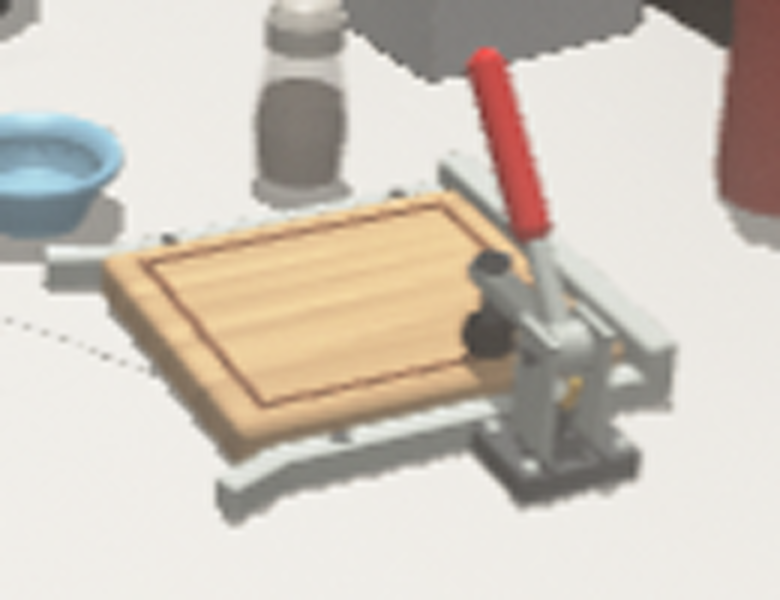

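View pics/top3.png

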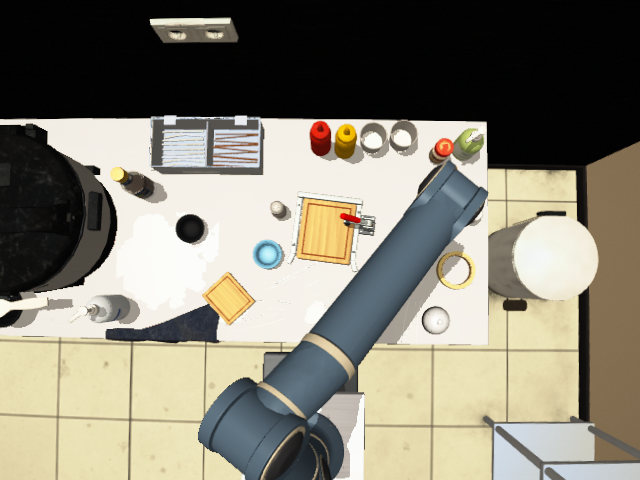

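View pics/side3.png

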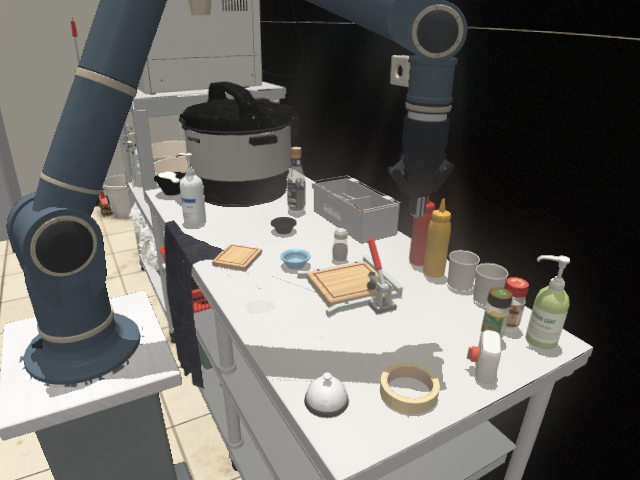

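The full side view shows everything in place: bell (327,393), tape (409,388), timer (487,357), bowls and shaker. The lever is locked and the gripper is free in the air.

Run:
```python
from rig import *
sleep(.3);print(sense()['time_s'],sense()['wrist_force'])
print(finish_job())
```

```text
15.1917 [ 0.64096199 -0.32641242  1.15326167]
the job is handed in; nothing more can be done
None
```

The job is done and handed in at 15.2 s of the 54 s allowed. With closed fingertips I pushed the large board about 55 mm back until it met the back bar, then pushed the red lever over past upright and it snapped across.

- **Board:** the camera puts its centre within about 2 mm of the estimated home position. It sits flat, with its top at 20 mm, square between the rails, and no gap shows at the back bar.
- **Lever:** the handle leans about 43° inward by the depth fit, against the nominal 40° (camera tolerance). The tip is about where it should be when locked, and the foot rests on the board.
- **Order and bystanders:** the board did not move while the lever snapped over. The shaker, bowls, bell, tape and timer show no shift in the pictures, and the gripper was clear of everything at hand-in.
- **Disagreements:** the board push stopped on a 12 N force change about 4 mm further forward than I had calculated. That fits my having assumed too wide a finger, and the cameras confirm the board is home. The force reading had dropped back to near zero once the arm stopped, so only the pictures show that the board stayed against the bar.

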